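# Find a jar lid's size in the gauge board

## Task

Find the size of the jar lid that stands alone on the round plaster bat: take it by its tab and try its spigot in the holes of the wooden gauge board, the smallest hole first and then the next larger, pressing only gently as it is brittle and feeling about for the hole since the spigot is not quite centred under the tab. Leave it let go in the first hole it enters, fully home with its rim flat on the board; leave the other two lids and everything else on the table where they are.

Things in the scene. Friction and masses are not known exactly. Their poses are not given: they have to be found in the camera images.
- lid_p: Terracotta jar lid, one of three alike from above. Spigot below, 12 mm high, foot bevelled 1.5 mm; rim 64 mm wide, 7 mm thick (12 to 19 mm above origin); upright tab 34 mm long (x), 16 mm thick (y), 30 mm high (19 to 49 mm above origin). Origin on the tab axis, at the spigot underside; z up. Spigot diameter 35, 40 or 45 mm, not told which; its axis is 3 mm off the tab axis, direction unknown.
- lid_q: Terracotta jar lid, one of three alike from above. Spigot below, 12 mm high, foot bevelled 1.5 mm; rim 64 mm wide, 7 mm thick (12 to 19 mm above origin); upright tab 34 mm long (x), 16 mm thick (y), 30 mm high (19 to 49 mm above origin). Origin on the tab axis, at the spigot underside; z up. Spigot diameter 35, 40 or 45 mm, not told which; its axis is 3 mm off the tab axis, direction unknown.
- lid_r: Terracotta jar lid, one of three alike from above. Spigot below, 12 mm high, foot bevelled 1.5 mm; rim 64 mm wide, 7 mm thick (12 to 19 mm above origin); upright tab 34 mm long (x), 16 mm thick (y), 30 mm high (19 to 49 mm above origin). Origin on the tab axis, at the spigot underside; z up. Spigot diameter 35, 40 or 45 mm, not told which; its axis is 3 mm off the tab axis, direction unknown.
- gauge: Wooden board lying level, 100 mm (x) by 290 mm (y), 20 mm thick, on a fixed black foam pad 12 mm thick; its top is 32 mm above the table. Pressed, it begins to give at 2 N, then 2.5 N per mm, straight down only, for 6 mm; then it is hard. Three round through holes in a row along its y, 88 mm apart. Origin at the centre of its underside, z up.
- gauge_hole1 (a point): Centre of the mouth of the smallest hole, level with the board's top face; 37 mm in diameter, sharp-edged. Towards the board's -y end. Pressing over 35 N (contact) chips a lid. It takes only the 35 mm spigot; wider ones stay up on the mouth. Axes as the board's. A lid is fully home when its origin is 12 mm below this point.
- gauge_hole2 (a point): The same for the middle hole, 42 mm in diameter, in the middle of the board: the right hole for the 40 mm spigot.
- gauge_hole3 (a point): The same for the largest hole, 47 mm in diameter, towards the board's +y end: the right hole for the 45 mm spigot.
- bat_top (a point): Centre of the top face of the fixed round plaster bat, 150 mm in diameter, 15 mm thick, on which the lid to be sized stands. Any one of the three lids may be the one on the bat; the other two stand on a grey kiln shelf slab beyond the gauge board.
- bowl: Bystander: pink plastic bowl, 130 mm wide, 65 mm high. Origin under its centre.
- mug: Bystander: white mug, 76 mm wide, 85 mm high, handle to its +y. Origin under its centre.
- jar: Bystander: grey closed jar, 60 mm wide, 85 mm high. Origin under its centre.
- brush: Bystander: brush lying flat, along its x. Origin at its underside.
- spoon: Bystander: spoon lying flat, along its x. Origin at its underside.
- wedge: Bystander: small wooden block 70 x 30 x 30 mm. Origin under its centre.
- cone_weight: Bystander: small steel weight, 40 mm wide and 40 mm high. Origin under its centre.
There are look-alikes about, which are no part of the job. Of the things shaped like the part that bears bat_top, the white one is meant. Leave any yellow look-alike of the lid_r alone.

How it is judged:
By the outcome, as a careful person would: the job done as asked, in the order asked, and still so for the second after the job is handed in, with the robot touching nothing.
It also fails if it takes over 72 s, if anything falls off the work surface, if the arm or the gripper's body presses on something with over 40 N, if the wrist force passes 120 N, or if a joint passes its speed limit or range.

## Robot

A 6-joint arm with a two-finger parallel gripper is mounted at the origin on the work surface. World frame = base frame: x ahead of the robot, y to its left, z up, the work surface at z = 0. Lengths are in m, angles in rad, forces in N, time in s.
With the tool pointing down it reaches from about 0.35 to 0.85 m from the base axis. Payload 8.1 kg.
Tool frame: the origin (TCP) lies at the very end of the fingers, on their centre line; the grasp point (between the pads) lies 19 mm behind it; z points along the fingers, y is the line along which they close (so a half turn about z gives the same grasp; the last joint's range is limited). The gripper opens to 93 mm and grips with 3 to 60 N. Pads are 15 mm wide; open, the fingers measure 128 mm over their backs; the gripper's body (75 mm by 188 mm) begins 65 mm behind the grasp point.
Start: joints at [-1.234, 0.13, 1.488, -0, 1.523, -0.085], TCP at [0.246, -0.547, 0.194] pointing down, gripper open.
Joint ranges: [-2.96, 2.96], [-0.89, 2.26], [0.02, 2.5], [-1.34, 4.48], [0, 2.73], [-2.66, 2.66]. Speed limits (rad/s): [2.39, 2.39, 2.79, 3.14, 3.14, 3.14].

## Interface

Orientations are given as a rotation vector (axis times angle).
In Python, from plant import robot gives the robot as it stands. The module is installed in compiled form; this text tells all that it offers.
- The arm moves only by the tool play_rows, never from a script. Its argument "increments" is text: rows parted by semicolons, each of 5 numbers parted by spaces: the shift along the tool's x, y, z in mm, then the turn about the tool's z in degrees, then the closure, from -1 (fully open) to 1 (shut). In form: dx dy dz yaw claw; .... A call has 1 to 20 rows; each row is the pose to reach, as a shift and turn from the pose commanded when the call began, along the tool's axes at that moment; what a row does not reach only later rows make up. A row lasts 1/10 s, in which the tool goes at most 50 mm and 8.59 degrees, less where a joint would pass 70% of its speed; a pose out of reach is approached as far as the arm can. A call with a gripper value outside its range is refused whole. The fingers move at their own pace and stop on an object; "force" is the grip in N (left out, the last holds). Time passes only in rows, so rows that repeat a pose let the fingers close. It gives the time, the measured TCP pose, the force, the opening and the grip force at its end, in the units of the state.
- robot.read_state(): the state, without advancing time (a new reading comes with each control period).
- robot.read_camera(name): name is "scene" or "top" or "wrist"; returns the picture (480x640x3 uint8, blue, green, red); there is no depth.
- robot.calibration(name): a dict with "vertical_fov" (degrees; the focal length in pixels is half the picture's height over the tangent of half this angle, whatever the lens; pixels are square), "cx", "cy" (the principal point, pixels), "rvec" (rotation vector, rad) and "tvec" (3), from world to camera coordinates, as OpenCV has them. Camera axes: x right, y down, z forward; pixel columns grow to the right and rows downward; lengths in m; the calibration is good to about 2 mm. A picture is of the moment at which its call begins: read the wrist's pose just before it. calibration takes no time and is no camera call; for the wrist camera it gives the pose at the moment of the call.
- robot.close_job(): hands the job in; it is judged then, once.
Trained networks look in the newest picture that a camera, given by its name, has taken for a name from the list of things; names that differ only in an ending like _2 or _b are one class to them, and where a whole thing is asked for, a point or a joint stands for the part that bears it (a point fixed in the world has none). Each returns a list of dicts, best first, with "conf" (0 to 1); they miss things now and then, are a little off and sometimes report something else, mostly with a low value. They report only what shows in the picture. A call takes as long as a camera call. They do not tell look-alikes from the thing itself.
- robot.recognise(camera, query): "centre" ([x, y, z] in m, in world coordinates, good to about 4 mm: the middle of the surface that is visible of it).
- robot.regions_of(camera, query): "pixels" (480x640 bool, what is visible of it).
- robot.landmark_of(camera, query): "centre" ([x, y, z] in m, in world coordinates, good to about 4 mm: a listed point, or the origin of a listed thing).
The state is a dict: "t": time; "q": joint angles; "dq": joint speeds; "joint_torque": joint torques, N m; "tool_pos": TCP position; "orientation": TCP orientation; "force": force on the tool from outside, world axes, zero at the start; "wrist_torque": the same for the moment, N m; "opening": finger opening in m; "gripper_force": force on a finger pad.
Only numpy, scipy, OpenCV 4.12 (cv2) and the standard library are available. Lean on these libraries where they do the work, as an engineer would, in place of code of your own. Each camera call takes 0.05 s, during which the arm holds its last target. There are 200 camera calls.

## Working session

There is one attempt and no reset: what is moved stays moved. The work goes in short steps, Python scripts to look and compute and a tool call to move; the robot and the scene stay as the last step left them, time stands still between calls to the robot, and variables do not carry over. Pictures are saved under pics/ and viewed, at most 10 in all, crops included, and the job is handed in when it is done.

Besides the shell and the picture viewer there is one more tool, called after "Call:" in YAML: its name, and indented under it one key for each argument. play_rows: Moves the arm, as the interface text tells. Its arguments: {"type":"object","properties":{"increments":{"type":"string"},"force":{"type":"number"}},"required":["increments"]}

```bash
mkdir -p pics
cat > h.py <<'E'
import numpy as np, cv2
from plant import robot
def K(c):
    f=240/np.tan(np.radians(c["vertical_fov"])/2)
    return np.array([[f,0,c["cx"]],[0,f,c["cy"]],[0,0,1]])
def proj(n,p,c=None):
    c=c or robot.calibration(n)
    return cv2.projectPoints(np.float64(p).reshape(-1,1,3),np.float64(c["rvec"]),np.float64(c["tvec"]),K(c),None)[0].reshape(-1,2)
def ray(c,uv):
    R=cv2.Rodrigues(np.float64(c["rvec"]))[0]; t=np.float64(c["tvec"]).ravel()
    d=R.T@np.linalg.inv(K(c))@np.array([uv[0],uv[1],1.]); return -R.T@t,d
def onz(c,uv,z):
    o,d=ray(c,uv); return o+d*(z-o[2])/d[2]
E
python3 - <<'E'
from h import *
s=robot.read_state(); print(s)
for n in("scene","top"):
    cv2.imwrite(f"pics/{n}0.png",robot.read_camera(n))
    c=robot.calibration(n);print(n,c)
    for q in("lid_p","lid_q","lid_r","gauge","gauge_hole1","gauge_hole2","gauge_hole3","bat_top"):
        print(n,q,[(np.round(d["centre"],3).tolist(),round(d["conf"],2)) for d in robot.landmark_of(n,q)[:5]])
E
```

```text
{'t': 0.0, 'q': array([-1.23441674e+00,  1.31151042e-01,  1.48924885e+00,  2.79889098e-05,
        1.52300034e+00, -8.53723970e-02]), 'dq': array([-2.52844595e-05, -9.69466044e-04,  8.12583736e-04,  1.55195484e-04,
       -6.56270391e-04,  1.96146201e-03]), 'joint_torque': array([-2.60675333e-03, -5.59847403e+01, -4.91756451e+01,  7.65046407e-02,
        3.55664478e-02, -1.94260756e-04]), 'tool_pos': array([ 0.24546263, -0.54683458,  0.19331025]), 'orientation': array([-3.07024325e+00, -6.57209184e-01,  3.11666508e-04]), 'force': array([ 0.17313741, -0.45259398,  1.0185865 ]), 'wrist_torque': array([ 0.05897052,  0.03805975, -0.06968251]), 'gripper_force': 0.0, 'opening': 0.09322132655201307}
scene {'vertical_fov': 52.163686472595145, 'cx': 324.1147661584231, 'cy': 241.8128202545087, 'rvec': array([ 1.9485806 ,  1.80269628, -0.54829213]), 'tvec': array([-0.03078166, -0.43380448,  1.46910794])}
scene lid_p [([0.683, 0.043, -0.002], 0.87), ([0.784, -0.181, 0.019], 0.84), ([0.527, 0.302, 0.018], 0.64), ([0.79, -0.056, 0.018], 0.63)]
scene lid_q [([0.683, 0.043, -0.002], 0.87), ([0.784, 
[... 1020 characters left out ...]
0.015], 0.83), ([0.523, 0.303, 0.017], 0.74), ([0.791, -0.056, 0.02], 0.62)]
top lid_r [([0.684, 0.043, -0.001], 0.86), ([0.782, -0.178, 0.015], 0.83), ([0.523, 0.303, 0.017], 0.74), ([0.791, -0.056, 0.02], 0.62)]
top gauge [([0.539, -0.14, 0.014], 0.9)]
top gauge_hole1 [([0.539, -0.137, 0.031], 0.73), ([0.521, -0.053, 0.031], 0.64), ([0.554, -0.223, 0.032], 0.57)]
top gauge_hole2 [([0.539, -0.137, 0.031], 0.73), ([0.521, -0.053, 0.031], 0.64), ([0.554, -0.223, 0.032], 0.57)]
top gauge_hole3 [([0.539, -0.137, 0.031], 0.73), ([0.521, -0.053, 0.031], 0.64), ([0.554, -0.223, 0.032], 0.57)]
top bat_top [([0.502, 0.285, 0.014], 0.95), ([0.321, 0.412, 0.012], 0.77), ([0.552, -0.225, 0.034], 0.46)]
```

View pics/scene0.png

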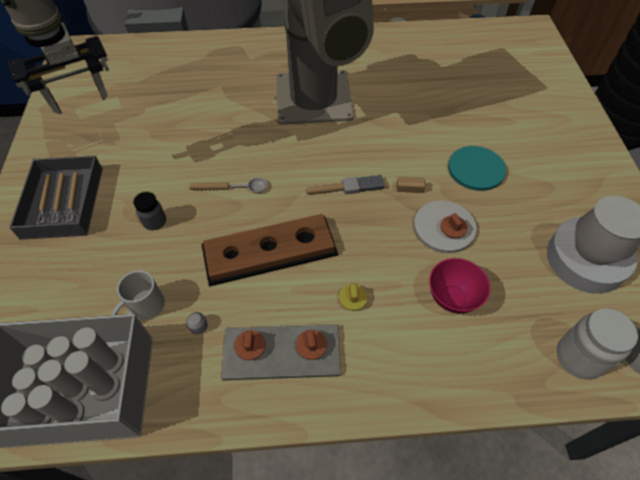

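View pics/top0.png

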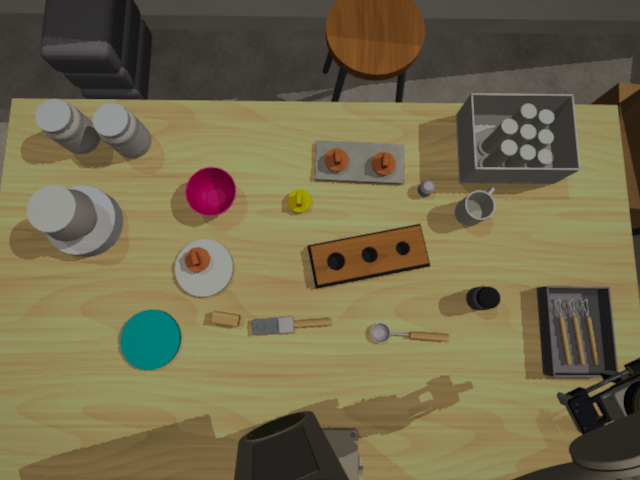

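The white bat (scene 446,226; top 204,268) carries the lid to be sized. The gauge's small-to-large holes run from -y to +y, and the yellow lid and the teal plate are look-alikes. Next I bring the wrist camera over the gauge and then the bat.

```bash
cat >> h.py <<'E'
from scipy.spatial.transform import Rotation as Ro
def inc(p,yaw=None,s=None):
    "world target tcp (m), world yaw of tool x (deg) -> mm shifts, turn deg"
    s=s or robot.read_state(); R=Ro.from_rotvec(s["orientation"]).as_matrix()
    d=R.T@(np.float64(p)-s["tool_pos"])*1000
    y0=np.degrees(np.arctan2(R[1,0],R[0,0]))
    return np.round(d,1), None if yaw is None else round((y0-yaw+90)%180-90,1), round(y0,1)
E
python3 - <<'E'
from h import *
s=robot.read_state();c=robot.calibration("wrist");o,d=ray(c,(c["cx"],c["cy"]))
R=Ro.from_rotvec(s["orientation"]).as_matrix()
print("cam in tool",R.T@(o-s["tool_pos"]),R.T@d,c["vertical_fov"])
print(inc([0.47,-0.14,0.33]),inc([0.45,0.29,0.30]))
for n in("scene","top"):
  for q in("bowl","mug","jar","cone_weight","wedge"):
    print(n,q,[(np.round(d["centre"],3).tolist(),round(d["conf"],2)) for d in robot.landmark_of(n,q)[:2]])
E
```

```text
cam in tool [ 0.08068453 -0.00029805 -0.18948542] [-2.86648233e-01 -6.68597633e-05  9.58035900e-01] 58.15582253197054
(array([ 371.5, -279.8, -135.7]), None, np.float64(24.2)) (array([ 529.3, -680.3, -105.7]), None, np.float64(24.2))
scene bowl [([0.692, 0.266, 0.001], 0.62)]
scene mug [([0.662, -0.411, 0.003], 0.91)]
scene jar [([0.428, -0.421, 0.002], 0.73)]
scene cone_weight [([0.717, -0.293, 0.002], 0.78)]
scene wedge [([0.371, 0.23, -0.001], 0.67)]
top bowl [([0.694, 0.264, -0.0], 0.95)]
top mug [([0.662, -0.413, -0.003], 0.76)]
top jar [([0.429, -0.423, 0.004], 0.69)]
top cone_weight [([0.721, -0.293, -0.001], 0.52)]
top wedge [([0.371, 0.226, 0.002], 0.82), ([0.793, -0.056, 0.02], 0.67)]
```

Run:
```python
from h import *
print(inc([0.55,-0.12,0.26],10.8))
```

```text
(array([ 452.6, -265.3,  -65.7]), np.float64(13.4), np.float64(24.2))
```

Call:
play_rows:
  increments: "0 0 -60 0 -1; 40 -23 -66 2 -1; 80 -47 -66 4 -1; 120 -70 -66 6 -1; 160 -94 -66 8 -1; 200 -117 -66 10 -1; 240 -140 -66 12 -1; 280 -164 -66 13.4 -1; 320 -188 -66 13.4 -1; 360 -211 -66 13.4 -1; 400 -235 -66 13.4 -1; 430 -252 -66 13.4 -1; 453 -265 -66 13.4 -1; 453 -265 -66 13.4 -1; 453 -265 -66 13.4 -1"

```text
t: 2.9
tool_pos: [0.5504, -0.12, 0.2602]
orientation: [3.127, 0.297, -0.001]
force: [-0.1, -0.4, 0.1]
opening: 0.093
gripper_force: 0.0
```

Run:
```python
from h import *
s=robot.read_state();c=robot.calibration("wrist");im=robot.read_camera("wrist")
np.savez("w1.npz",**c);cv2.imwrite("pics/w1.png",im);print(s["tool_pos"],s["dq"].round(3),s["force"])
for q in("gauge_hole1","gauge"):
  print(q,[(np.round(d["centre"],4).tolist(),round(d["conf"],2)) for d in robot.landmark_of("wrist",q)[:3]])
# dark hole blobs
print(inc([0.54,0.30,0.26],10.8))
g=cv2.cvtColor(im,cv2.COLOR_BGR2GRAY)
for th in (20,30,40):
  n,l,st,ce=cv2.connectedComponentsWithStats((g<th).astype(np.uint8))
  print(th,[(st[i].tolist(),ce[i].round(1).tolist(),(onz(c,ce[i],.032)*1000).round(1).tolist()) for i in range(1,n) if st[i,4]>500])
```

```text
[ 0.55043891 -0.11998425  0.26019173] [-0.031 -0.012  0.008 -0.005  0.002 -0.003] [-0.12507068 -0.44572193  0.0535778 ]
gauge_hole1 [([0.5552, -0.2241, 0.0305], 0.66), ([0.5395, -0.1369, 0.0316], 0.55)]
gauge [([0.5374, -0.1418, 0.014], 0.76), ([0.54, -0.1391, 0.0325], 0.48)]
(array([ 6.840e+01, -4.157e+02,  3.000e-01]), np.float64(-0.1), np.float64(10.7))
20 [([155, 294, 58, 93, 2150], [186.0, 348.2], [357.8, -4.5, 32.0]), ([433, 294, 58, 94, 2147], [458.5, 347.6], [413.8, -296.6, 32.0]), ([536, 343, 104, 137, 6613], [592.2, 407.5], [367.6, -468.2, 32.0]), ([0, 344, 110, 136, 6901], [49.8, 408.0], [251.7, 141.0, 32.0])]
30 [([188, 150, 303, 12, 1971], [338.9, 154.5], [593.2, -127.4, 32.0]), ([232, 191, 42, 39, 1273], [253.0, 209.9], [524.5, -54.5, 32.0]), ([320, 192, 40, 35, 1052], [339.9, 209.0], [541.3, -138.8, 32.0]), ([411, 194, 35, 30, 760], [427.4, 208.2], [558.3, -223.6, 32.0]), ([0, 294, 640, 186, 23620], [312.0, 398.8], [319.6, -151.2, 32.0])]
40 [([188, 150, 303, 12, 2400], [338.9, 155.0], [592.8, -127.5, 32.0]), ([232, 190, 42, 44, 1376], [252.8, 210.6], [523.7, -54.5, 32.0]), ([320, 192, 40, 39, 1196], [340.1, 210.5], [539.9, -139.4, 32.0]), ([411, 193, 36, 35, 931], [428.4, 209.8], [556.9, -225.0, 32.0]), ([0, 293, 640, 187, 28755], [320.4, 397.6], [322.9, -160.3, 32.0])]
```

View pics/w1.png

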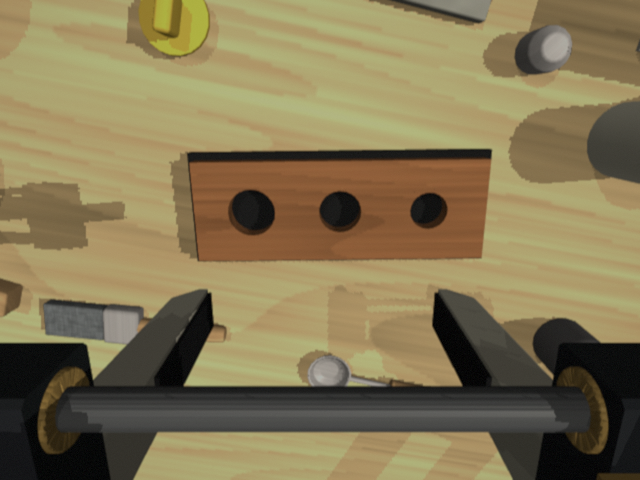

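The picture shows the gauge with its holes at (252,211), (340,211) and (429,210), largest to smallest from left to right. I now go over the bat.

Call:
play_rows:
  increments: "10 -40 0 0 -1; 17 -85 0 0 -1; 25 -130 0 0 -1; 32 -175 0 0 -1; 40 -220 0 0 -1; 47 -265 0 0 -1; 55 -310 0 0 -1; 60 -350 0 0 -1; 65 -390 0 0 -1; 68 -416 0 0 -1; 68 -416 0 0 -1; 68 -416 0 0 -1"

```text
t: 4.25
tool_pos: [0.5397, 0.3003, 0.2602]
orientation: [3.127, 0.295, -0.0]
force: [-0.1, 0.6, 0.2]
opening: 0.0932
gripper_force: 0.0
```

```bash
cat > holes.py <<'E'
from h import *
def holes(im,c,z=.032,dbg=None):
    hsv=cv2.cvtColor(im,cv2.COLOR_BGR2HSV)
    wood=((hsv[...,0]<13)&(hsv[...,1]>120)&(hsv[...,2]>60)).astype(np.uint8)
    n,l,st,ce=cv2.connectedComponentsWithStats(wood); i=1+st[1:,4].argmax(); m=(l==i).astype(np.uint8)
    cs,hi=cv2.findContours(m,cv2.RETR_CCOMP,cv2.CHAIN_APPROX_NONE)
    out=[]
    for k,ct in enumerate(cs):
        if hi[0][k][3]>=0 and len(ct)>40:
            P=np.array([onz(c,p[0],z)[:2] for p in ct])
            A=np.c_[2*P,np.ones(len(P))]; x=np.linalg.lstsq(A,(P**2).sum(1),rcond=None)[0]
            out.append((x[0],x[1],2*np.sqrt(x[2]+x[0]**2+x[1]**2)))
    big=max(cs,key=cv2.contourArea); r=cv2.approxPolyDP(cv2.convexHull(big),8,True)
    cor=np.array([onz(c,p[0],z)[:2] for p in r])
    return np.array(out),cor
if __name__=="__main__":
    c=dict(np.load("w1.npz")); h,cor=holes(cv2.imread("pics/w1.png"),c); print(h.round(4),cor.round(4),cor.mean(0))
E
python3 holes.py
python3 - <<'E'
from h import *
s=robot.read_state();c=robot.calibration("wrist");im=robot.read_camera("wrist")
np.savez("w2.npz",**c);cv2.imwrite("pics/w2.png",im);print(s["tool_pos"])
for q in("lid_p","bat_top"):
  print(q,[(np.round(d["centre"],4).tolist(),round(d["conf"],2)) for d in robot.landmark_of("wrist",q)[:3]])
E
```

```text
[] [[ 0.5093 -0.0406]] [ 0.50926582 -0.04059528]
[0.53973981 0.3003085  0.2602423 ]
lid_p [([0.6831, 0.0442, 0.0002], 0.87), ([0.5274, 0.2978, 0.0159], 0.77), ([0.6956, 0.2644, 0.0059], 0.56)]
bat_top [([0.32, 0.4168, 0.0168], 0.89), ([0.5037, 0.2823, 0.0217], 0.69)]
```

View pics/w2.png

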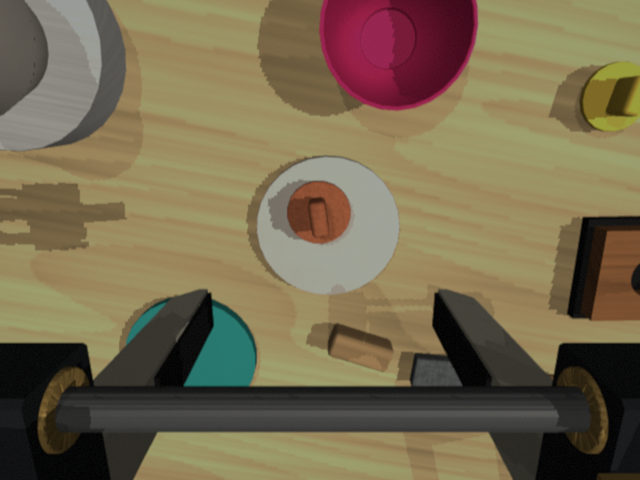

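The lid's rim is centred near (318,212), and its tab runs from about (314,200) to (323,238). I take a second, lower view for height and yaw.

Call:
play_rows:
  increments: "10 20 30 0 -1; 20 40 60 0 -1; 20 40 90 0 -1; 20 40 90 0 -1; 20 40 90 0 -1"

```text
t: 4.9
tool_pos: [0.5665, 0.2647, 0.1706]
orientation: [3.128, 0.293, -0.002]
force: [0.1, 0.5, 1.0]
opening: 0.093
gripper_force: 0.0
```

Run:
```python
from h import *
s=robot.read_state();c=robot.calibration("wrist");im=robot.read_camera("wrist")
np.savez("w3.npz",**c);cv2.imwrite("pics/w3.png",im);print(s["tool_pos"])
L=robot.landmark_of("wrist","lid_p");print([(np.round(d["centre"],4).tolist(),round(d["conf"],2)) for d in L[:3]])
i2=cv2.imread("pics/w2.png");c2=dict(np.load("w2.npz"));i1=cv2.imread("pics/w1.png")
h=lambda i,u,v:cv2.cvtColor(i,cv2.COLOR_BGR2HSV)[v,u].tolist()
print("wood",h(i1,300,230),h(i1,380,175),"table",h(i1,300,100),h(i2,150,180),"rim",h(i2,296,215),h(i2,340,215),"tab",h(i2,318,215),h(i2,323,235),h(i2,311,210))
u2=proj("wrist",[.525,.30,.064],c2)[0]; u3=proj("wrist",[.525,.30,.064],c)[0]
def crop(i,u,r):
    p=cv2.getRectSubPix(i,(2*r,2*r),tuple(map(float,u)));return cv2.resize(p,(400,400),interpolation=cv2.INTER_CUBIC)
print(u2,u3)
cv2.imwrite("pics/cr.png",np.hstack([crop(i2,u2,50),crop(im,u3,80)]))
```

```text
[0.56654526 0.26467448 0.17063648]
[([0.6813, 0.045, 0.0011], 0.96), ([0.5226, 0.3041, 0.0127], 0.63)]
wood [13, 153, 132] [13, 152, 144] table [30, 80, 176] [23, 96, 157] rim [9, 166, 100] [10, 161, 144] tab [10, 159, 138] [9, 160, 124] [9, 160, 110]
[320.18033158 218.96177621] [265.35425319 274.34137004]
```

View pics/cr.png

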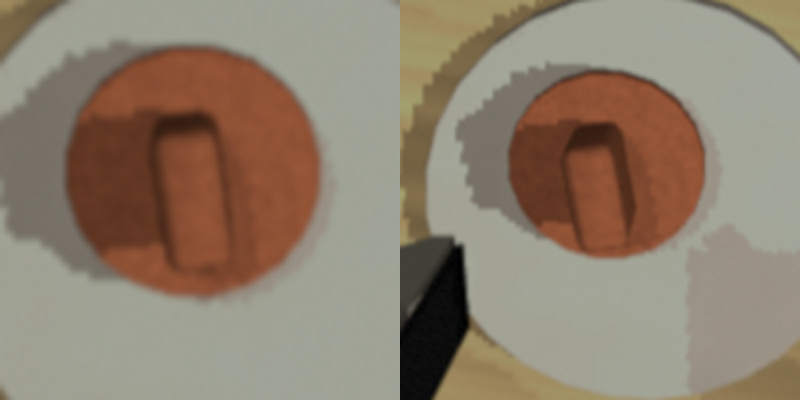

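```bash
sed -i 's/(hsv\[...,0\]<13)/(hsv[...,0]<17)/' holes.py; python3 holes.py
python3 - <<'E'
from h import *
V=[]
for i,(r,sc,u,cor) in ((2,(50,4,(320.18,218.96),[(155,140),(215,135),(228,262),(172,270)])),(3,(80,2.5,(265.35,274.34),[(165,160),(215,150),(231,240),(181,250)]))):
    c=dict(np.load(f"w{i}.npz")); im=cv2.imread(f"pics/w{i}.png")
    P=np.array([(u[0]-r+x/sc,u[1]-r+y/sc) for x,y in cor]); 
    W=np.array([onz(c,p,.064)[:2] for p in P]); m=W.mean(0)
    ax=(W[0]+W[1]-W[2]-W[3])/2; print(i,"tab c",m.round(4),"len",np.linalg.norm(ax),"wid",np.linalg.norm(W[0]-W[1]),"yaw",np.degrees(np.arctan2(ax[1],ax[0])))
    hsv=cv2.cvtColor(im,cv2.COLOR_BGR2HSV); k=((hsv[...,0]<15)&(hsv[...,1]>130)&(hsv[...,2]>40)).astype(np.uint8)
    n,l,st,ce=cv2.connectedComponentsWithStats(k); j=l[int(P.mean(0)[1]),int(P.mean(0)[0])]
    ct=max(cv2.findContours((l==j).astype(np.uint8),cv2.RETR_EXTERNAL,cv2.CHAIN_APPROX_NONE)[0],key=len)
    Q=np.array([onz(c,p[0],.032)[:2] for p in ct]);A=np.c_[2*Q,np.ones(len(Q))];x=np.linalg.lstsq(A,(Q**2).sum(1),rcond=None)[0]
    print(" rim",x[:2].round(4),"d",2*np.sqrt(x[2]+x[0]**2+x[1]**2)); V.append((c,P.mean(0),cv2.fitEllipse(ct)[0]))
for k in(1,2):
    (o1,d1),(o2,d2)=ray(V[0][0],V[0][k]),ray(V[1][0],V[1][k])
    t=np.linalg.lstsq(np.c_[d1,-d2],o2-o1,rcond=None)[0];print("tri",(o1+d1*t[0]).round(4),(o2+d2*t[1]).round(4))
E
```

```text
[[ 0.5566 -0.2251  0.036 ]
 [ 0.5395 -0.1394  0.0405]
 [ 0.5231 -0.0546  0.0437]] [[ 0.616  -0.2703]
 [ 0.5189 -0.2895]
 [ 0.4631 -0.0065]
 [ 0.5596  0.0123]] [ 0.53937776 -0.13847851]
2 tab c [0.5241 0.3016] len 0.030598009479614805 wid 0.013699890628379823 yaw 16.958465620128447
 rim [0.5234 0.3016] d 0.06115152041022255
3 tab c [0.5247 0.3005] len 0.028484877428255995 wid 0.014926814341509444 yaw 17.848418752213483
 rim [0.5237 0.3016] d 0.06177245613552154
tri [0.5229 0.3014 0.0583] [0.5226 0.301  0.0584]
tri [0.5236 0.3017 0.0301] [0.5237 0.3018 0.0301]
```

The tab centre is about (0.524, 0.301) with its long axis at a yaw of about 17.2°. The heights fit the stated bat and lid sizes. Gauge yaw is 11.1°, and the holes are at (0.5564,-0.2253), (0.5394,-0.139) and (0.5224,-0.0527).

Run:
```python
from h import *
print(inc([0.524,0.3012,0.040],17.2))
```

```text
(array([-36.9, -42.8, 132.9]), np.float64(-6.4), np.float64(10.8))
```

Call:
play_rows:
  increments: "-20 -22 20 -3 -1; -37 -43 45 -6.4 -1; -37 -43 70 -6.4 -1; -37 -43 95 -6.4 -1; -37 -43 115 -6.4 -1; -37 -43 128 -6.4 -1; -37 -43 132.5 -6.4 -1; -37 -43 132.5 -6.4 -1; -37 -43 132.5 -6.4 -1"
  force: 25

```text
t: 5.9
tool_pos: [0.5234, 0.3015, 0.0395]
orientation: [-3.106, -0.469, -0.003]
force: [0.2, 0.7, 0.7]
opening: 0.0932
gripper_force: 0.0
```

Run:
```python
from h import *
s=robot.read_state();print(s["tool_pos"],s["force"],s["wrist_torque"],inc([0.524,0.3012,0.040],17.2))
cv2.imwrite("pics/w4.png",robot.read_camera("wrist"))
```

```text
[0.52339067 0.30151137 0.03948381] [0.19858223 0.71713704 0.7485816 ] [-0.00218106  0.05821164  0.03112053] (array([ 0.5,  0.5, -0.5]), np.float64(-0.0), np.float64(17.2))
```

View pics/w4.png

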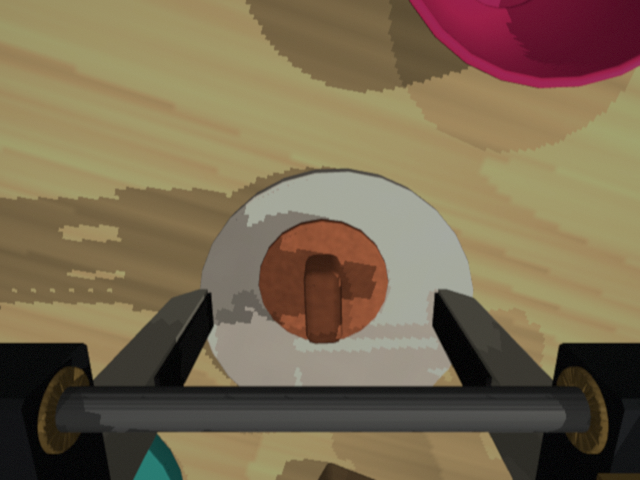

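The tab stands upright in the picture, centred at about x=322 between the fingers (210 and 435), so I close and lift.

Call:
play_rows:
  increments: "0 0 0 0 1; 0 0 0 0 1; 0 0 0 0 1; 0 0 0 0 1; 0 0 0 0 1; 0 0 0 0 1; 0 0 0 0 1; 0 0 0 0 1; 0 0 -10 0 1; 0 0 -30 0 1; 0 0 -60 0 1; 0 0 -60 0 1; 0 0 -60 0 1"
  force: 25

```text
t: 7.25
tool_pos: [0.5233, 0.3015, 0.0997]
orientation: [-3.106, -0.469, -0.005]
force: [-0.4, 0.5, -0.6]
opening: 0.0003
gripper_force: 0.0
```

Run:
```python
from h import *
s=robot.read_state();print(s["force"],s["wrist_torque"],s["opening"],s["gripper_force"],inc([0.5564,-0.2253,0.1],11.1))
cv2.imwrite("pics/w5.png",robot.read_camera("wrist"))
```

```text
[-0.38370397  0.50045682 -0.55450613] [-0.02960761 -0.03604172 -0.00741918] 0.00031163905134514293 0.0 (array([-123.9,  513.1,   -0.9]), np.float64(6.1), np.float64(17.2))
```

View pics/w5.png

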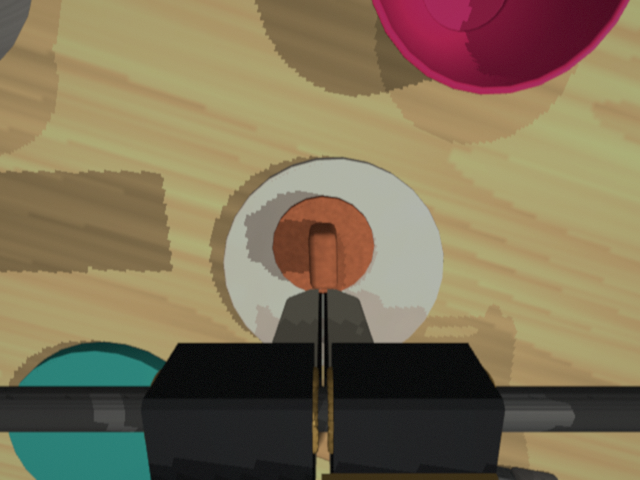

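The gripper closed empty: the fingers were slow and the lift began too early. The lid stands untouched at (323,245). I re-check its place, reopen and retry with a longer wait.

Run:
```python
from h import *
c=robot.calibration("wrist");im=cv2.imread("pics/w5.png")
hsv=cv2.cvtColor(im,cv2.COLOR_BGR2HSV); k=((hsv[...,0]<15)&(hsv[...,1]>130)&(hsv[...,2]>40)).astype(np.uint8)
n,l,st,ce=cv2.connectedComponentsWithStats(k); j=l[220,350]
ct=max(cv2.findContours((l==j).astype(np.uint8),cv2.RETR_EXTERNAL,cv2.CHAIN_APPROX_NONE)[0],key=len)
Q=np.array([onz(c,p[0],.032)[:2] for p in ct if p[0][1]<280]);A=np.c_[2*Q,np.ones(len(Q))];x=np.linalg.lstsq(A,(Q**2).sum(1),rcond=None)[0]
print(" rim",x[:2].round(4),"d",2*np.sqrt(x[2]+x[0]**2+x[1]**2)); print(inc([.5238,.3015,.0395],17.2))
```

```text
rim [0.5227 0.3013] d 0.061622316807830646
(array([ 1.4, -0. , 58.7]), np.float64(-0.0), np.float64(17.2))
```

Call:
play_rows:
  increments: "0 0 0 0 -1; 0 0 0 0 -1; 0 0 0 0 -1; 0 0 0 0 -1; 0 0 0 0 -1; 0 0 0 0 -1; 0 0 0 0 -1; 0 0 0 0 -1"

```text
t: 8.1
tool_pos: [0.5223, 0.301, 0.0979]
orientation: [-3.106, -0.469, -0.0]
force: [-0.4, -0.0, -0.3]
opening: 0.0599
gripper_force: 0.0
```

Run:
```python
from h import *
print(robot.read_state()["tool_pos"],inc([.5234,.3014,.0395],17.2))
```

```text
[0.52231487 0.3009799  0.09788262] (array([ 1.2, -0.1, 58.4]), np.float64(-0.0), np.float64(17.2))
```

Call:
play_rows:
  increments: "1 0 20 0 -0.1; 1 0 40 0 -0.1; 1 0 53 0 -0.1; 1 0 58 0 -0.1; 1 0 58 0 1; 1 0 58 0 1; 1 0 58 0 1; 1 0 58 0 1; 1 0 58 0 1; 1 0 58 0 1; 1 0 58 0 1; 1 0 58 0 1; 1 0 58 0 1; 1 0 58 0 1"
  force: 25

```text
t: 9.5
tool_pos: [0.5234, 0.3013, 0.04]
orientation: [-3.106, -0.469, -0.0]
force: [-0.2, -0.2, 2.0]
opening: 0.0006
gripper_force: 1.0
```

Run:
```python
from h import *
s=robot.read_state();print({k:s[k] for k in("t","tool_pos","opening","gripper_force","force","wrist_torque")})
im=robot.read_camera("wrist");sc=robot.read_camera("scene");c=robot.calibration("wrist")
print("tcp px",proj("wrist",s["tool_pos"]),proj("scene",s["tool_pos"]),proj("scene",[.5235,.3015,.064]),proj("wrist",[[.5235,.3015,.064],[.5235,.3015,.034]],c))
u=proj("scene",s["tool_pos"])[0]
cr=lambda i,u,r:cv2.resize(cv2.getRectSubPix(i,(2*r,2*r),tuple(map(float,u))),(400,400),interpolation=cv2.INTER_CUBIC)
cv2.imwrite("pics/w6.png",np.hstack([cr(im,(322,270),100),cr(sc,u,50)]))
```

```text
{'t': 9.5, 'tool_pos': array([0.52338819, 0.30130391, 0.04001659]), 'opening': 0.0005659033821686923, 'gripper_force': 1.0148368030786514, 'force': array([-0.22444304, -0.22190113,  1.98027937]), 'wrist_torque': array([-0.0165546 ,  0.02481683,  0.04504107])}
tcp px [[323.46762021 288.47457682]] [[455.46615239 223.96863357]] [[457.86176444 217.93552289]] [[323.25077233 310.5535489 ]
 [323.11802794 283.30185324]]
```

View pics/w6.png

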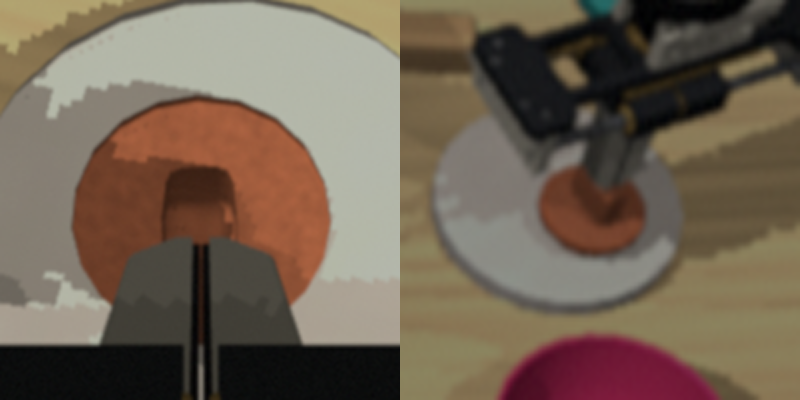

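The fingertips sit on top of the tab: 2 N upward, and in the images the visible tips lie about 24 mm behind the reported TCP (v≈291 instead of the 274 predicted). I reopen and go deeper, watching the force.

Call:
play_rows:
  increments: "0 0 -8 0 -0.1; 0 0 -8 0 -0.1; 0 0 -8 0 -0.1; 0 0 -8 0 -0.1; 0 0 -8 0 -0.1; 0 0 -8 0 -0.1; 0 0 -8 0 -0.1; 0 0 -4 0 -0.1; 0 0 0 0 -0.1; 0 0 4 0 -0.1; 0 0 8 0 -0.1; 0 0 8 0 -0.1"

```text
t: 10.8
tool_pos: [0.5226, 0.301, 0.0307]
orientation: [3.106, 0.469, -0.002]
force: [-0.2, 0.7, 0.0]
opening: 0.051
gripper_force: 0.0
```

Call:
play_rows:
  increments: "0 0 3 0 -0.1; 0 0 6 0 -0.1; 0 0 9 0 -0.1; 0 0 11.5 0 -0.1; 0 0 11.5 0 -0.1"

```text
t: 11.3
tool_pos: [0.5229, 0.3011, 0.0198]
orientation: [3.106, 0.469, -0.001]
force: [0.4, -0.4, 0.8]
opening: 0.0512
gripper_force: 0.0
```

Run:
```python
from h import *
s=robot.read_state();print({k:s[k] for k in("tool_pos","opening","force")})
im=robot.read_camera("wrist"); cv2.imwrite("pics/w7.png",im[140:400,120:520])
```

```text
{'tool_pos': array([0.52291697, 0.30112454, 0.01980938]), 'opening': 0.05123757967419637, 'force': array([ 0.42330074, -0.40016481,  0.83735852])}
```

View pics/w7.png

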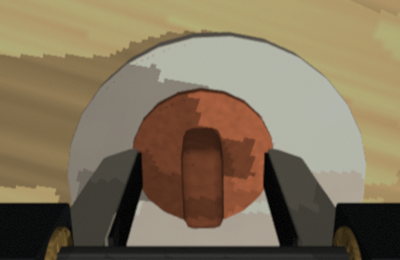

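The fingers now straddle the tab, with their tips at (140,150) and (270,150) of the crop just above the rim and the tab midway at x≈202. I close.

Call:
play_rows:
  increments: "0 0 0 0 1; 0 0 0 0 1; 0 0 0 0 1; 0 0 0 0 1; 0 0 0 0 1; 0 0 0 0 1; 0 0 0 0 1; 0 0 0 0 1; 0 0 0 0 1"
  force: 25

```text
t: 12.25
tool_pos: [0.5233, 0.3013, 0.0204]
orientation: [-3.106, -0.469, -0.0]
force: [0.2, -0.6, 0.9]
opening: 0.0159
gripper_force: 24.9
```

Call:
play_rows:
  increments: "0 0 -5 0 1; 0 0 -20 0 1; 0 0 -50 0 1; 0 0 -80 0 1; 0 0 -80 0 1; 0 0 -80 0 1; 0 0 -80 0 1"

```text
t: 12.95
tool_pos: [0.5225, 0.3009, 0.0993]
orientation: [3.106, 0.469, -0.003]
force: [-1.6, -0.1, -1.5]
opening: 0.0154
gripper_force: 24.9
```

Run:
```python
from h import *
s=robot.read_state();print(s["force"],s["wrist_torque"],s["tool_pos"],inc([0.5564,-0.2253,0.1],11.1))
L=robot.landmark_of("wrist","lid_p");print([(np.round(d["centre"],4).tolist(),round(d["conf"],2)) for d in L[:3]])
c=robot.calibration("wrist");im=robot.read_camera("wrist");np.savez("w8.npz",**c);cv2.imwrite("pics/w8.png",im)
hsv=cv2.cvtColor(im,cv2.COLOR_BGR2HSV); k=((hsv[...,0]<15)&(hsv[...,1]>130)&(hsv[...,2]>40)).astype(np.uint8)
n,l,st,ce=cv2.connectedComponentsWithStats(k);ct=max(cv2.findContours((l==1+st[1:,4].argmax()).astype(np.uint8),cv2.RETR_EXTERNAL,cv2.CHAIN_APPROX_NONE)[0],key=len)
z=s["tool_pos"][2]+.0116
R=Ro.from_rotvec(s["orientation"]).as_matrix()
for z in(z,):
  Q=np.array([onz(c,p[0],z) for p in ct]);Q=Q[[p[0][1]<280 for p in ct]];A=np.c_[2*Q[:,:2],np.ones(len(Q))];x=np.linalg.lstsq(A,(Q[:,:2]**2).sum(1),rcond=None)[0]
  print("rim in tool",R.T@(np.r_[x[:2],z]-s["tool_pos"]),2*np.sqrt(x[2]+x[0]**2+x[1]**2))
```

```text
[-1.61442379 -0.07290342 -1.47695407] [-0.03636218  0.05630021 -0.02895054] [0.52247347 0.30086978 0.099266  ] (array([-1.229e+02,  5.127e+02, -4.000e-01]), np.float64(6.1), np.float64(17.2))
[([0.5263, 0.3019, 0.014], 0.73)]
rim in tool [ 0.00104412 -0.00037924 -0.01160191] 0.061092456977320124
```

Call:
play_rows:
  increments: "-5 20 0 0 1; -13 55 0 1 1; -24 100 0 2 1; -35 145 0 3 1; -46 190 0 4 1; -57 235 0 5 1; -68 280 0 6.1 1; -79 325 0 6.1 1; -90 370 0 6.1 1; -101 415 0 6.1 1; -110 455 0 6.1 1; -117 485 0 6.1 1; -122 505 0 6.1 1; -123.5 512.5 0 6.1 1; -123.5 512.5 0 6.1 1; -123.5 512.5 0 6.1 1; -123.5 512.5 0 6.1 1"

```text
t: 14.75
tool_pos: [0.5565, -0.2234, 0.1001]
orientation: [-3.126, -0.305, 0.001]
force: [0.8, -0.5, -1.5]
opening: 0.0157
gripper_force: 24.9
```

Run:
```python
from h import *
s=robot.read_state();print(s["force"],s["wrist_torque"],s["tool_pos"],inc([0.5555,-0.2259,0.045],11.1))
c=robot.calibration("wrist");im=robot.read_camera("wrist");np.savez("w9.npz",**c);cv2.imwrite("pics/w9.png",im)
from holes import holes
h,cor=holes(im,c);print(h.round(4),cor.round(4))
```

```text
[ 0.75465588 -0.52444552 -1.45526849] [ 0.04587856 -0.01079693  0.00523451] [ 0.55647562 -0.22341152  0.10005136] (array([-1.4,  2.3, 55.1]), np.float64(0.0), np.float64(11.1))
[[ 0.5638 -0.2245  0.0222]
 [ 0.5413 -0.139   0.0387]
 [ 0.5244 -0.0533  0.043 ]] [[ 0.6161 -0.2713]
 [ 0.5208 -0.2904]
 [ 0.4747 -0.2503]
 [ 0.4659 -0.024 ]
 [ 0.5689 -0.0259]]
```

Call:
play_rows:
  increments: "0 1 20 0 1; 0 2.4 40 0 1; 0 2.4 54 0 1; 0 2.4 59 0 1; 0 2.4 61 0 1; 0 2.4 61 0 1; 0 2.4 61 0 1"

```text
t: 15.5
tool_pos: [0.5578, -0.2275, 0.0405]
orientation: [3.126, 0.303, 0.002]
force: [-0.1, 0.1, -1.0]
opening: 0.0159
gripper_force: 24.9
```

```bash
cat > st.py <<'E'
from h import *
s=robot.read_state();R=Ro.from_rotvec(s["orientation"]).as_matrix()
print("F tool",(R.T@s["force"]).round(2),"T tool",(R.T@s["wrist_torque"]).round(3),"p",(s["tool_pos"]*1000).round(2),"t",s["t"],"op",round(s["opening"],4))
E
python3 st.py
```

```text
F tool [-0.08 -0.1   0.96] T tool [-0.029 -0.036 -0.029] p [ 557.77 -227.52   40.48] t 15.5 op 0.0159
```

Call:
play_rows:
  increments: "0 0 1 0 1; 0 0 1 0 1; 0 0 1 0 1; 0 0 1 0 1"

```text
t: 15.9
tool_pos: [0.557, -0.2272, 0.0385]
orientation: [3.127, 0.303, 0.0]
force: [-0.1, 0.4, -0.8]
opening: 0.016
gripper_force: 24.9
```

```bash
python3 st.py
python3 - <<'E'
from h import *
print(inc([0.5563,-0.2258,0.0375]))
E
```

```text
F tool [-0.02 -0.42  0.79] T tool [-0.05  -0.008  0.009] p [ 557.01 -227.24   38.46] t 15.9 op 0.016
(array([-0.4, -1.6,  1. ]), None, np.float64(11.1))
```

Call:
play_rows:
  increments: "-0.4 -1.5 0 0 1; -0.4 -1.5 0 0 1; -0.4 -1.5 1 0 1; -0.4 -1.5 2 0 1; -0.4 -1.5 3 0 1; -0.4 -1.5 3 0 1; -0.4 -1.5 3 0 1"

```text
t: 16.6
tool_pos: [0.5564, -0.2258, 0.0357]
orientation: [3.127, 0.303, 0.0]
force: [-1.7, 1.4, 4.6]
opening: 0.0161
gripper_force: 24.9
```

```bash
python3 st.py
```

```text
F tool [-1.4  -1.74 -4.57] T tool [ 0.415 -0.373 -0.023] p [ 556.44 -225.84   35.73] t 16.6 op 0.0161
```

Contact at the expected height, about 5.5 N, still on the mouth. I now feel around the 3 mm circle under a light press.

Call:
play_rows:
  increments: "-0.7 -0.8 0 0 1; -1.4 -1.6 0 0 1; -2 -2.2 0 0 1; -2 -2.2 0 0 1; -2 -2.2 0 0 1"

```text
t: 17.1
tool_pos: [0.5544, -0.2243, 0.0358]
orientation: [3.126, 0.303, 0.002]
force: [3.5, -2.3, 5.2]
opening: 0.0159
gripper_force: 24.9
```

```bash
python3 st.py
```

```text
F tool [ 2.99  2.98 -5.23] T tool [-0.451  0.436 -0.021] p [ 554.43 -224.33   35.77] t 17.1 op 0.0159
```

```bash
cat >> st.py <<'E'
F=R.T@s["force"]-[0,0,.9];T=R.T@s["wrist_torque"]-[-.03,-.02,0];L=.187
print("contact r mm", (np.array([(L*F[0]-T[1])/F[2],(T[0]+L*F[1])/F[2]])*1000).round(1))
E
echo
```

Call:
play_rows:
  increments: "1 1 0 0 1; 2 2.2 0 0 1; 3 3.2 0 0 1; 4 4.2 0 0 1; 4 4.2 0 0 1; 4 4.2 0 0 1"

```text
t: 17.7
tool_pos: [0.557, -0.2262, 0.0346]
orientation: [-3.124, -0.303, 0.005]
force: [-4.2, 2.6, 8.1]
opening: 0.0156
gripper_force: 24.9
```

```bash
python3 st.py
```

```text
F tool [-3.62 -3.41 -8.07] T tool [ 0.67  -0.575  0.004] p [ 557.02 -226.16   34.61] t 17.7 op 0.0156
contact r mm [13.6 -6.9]
```

Call:
play_rows:
  increments: "0 0 -1 0 1; 0 0 -1.5 0 1; 0 0 -1.5 0 1; 0 0 -1.5 0 1"

```text
t: 18.1
tool_pos: [0.5577, -0.2266, 0.0361]
orientation: [-3.125, -0.303, 0.003]
force: [-2.9, 2.0, 3.9]
opening: 0.0157
gripper_force: 24.9
```

```bash
python3 st.py
```

```text
F tool [-2.5  -2.52 -3.92] T tool [ 0.484 -0.367 -0.035] p [ 557.66 -226.64   36.05] t 18.1 op 0.0157
contact r mm [24.9 -8.8]
```

Call:
play_rows:
  increments: "0 0 -4 0 1; -1 -1 -4 0 1; -2 -2.1 -4 0 1; -2 -2.1 -4 0 1; -2 -2.1 -4 0 1"

```text
t: 18.6
tool_pos: [0.5561, -0.2256, 0.0406]
orientation: [-3.127, -0.303, 0.0]
force: [0.9, 0.5, -2.3]
opening: 0.0154
gripper_force: 24.9
```

```bash
python3 st.py
python3 - <<'E'
from h import *
print(inc([0.5563,-0.2258,0.0375]))
E
```

```text
F tool [ 1.   -0.28  2.25] T tool [ 0.02   0.002 -0.012] p [ 556.12 -225.64   40.61] t 18.6 op 0.0154
contact r mm [121.8  -2.3]
(array([0.1, 0.2, 3.1]), None, np.float64(11.1))
```

Now a clean straight-down press at the nominal centre (about 9 N) to read the moment.

Call:
play_rows:
  increments: "0 0 2 0 1; 0 0 4 0 1; 0 0 5.5 0 1; 0 0 6.5 0 1; 0 0 6.5 0 1; 0 0 6.5 0 1; 0 0 6.5 0 1"

```text
t: 19.3
tool_pos: [0.5565, -0.2258, 0.0351]
orientation: [3.127, 0.303, 0.0]
force: [-2.9, 1.0, 5.2]
opening: 0.0158
gripper_force: 24.9
```

```bash
python3 st.py
```

```text
F tool [-2.68 -1.58 -5.16] T tool [ 0.424 -0.426 -0.024] p [ 556.45 -225.8    35.1 ] t 19.3 op 0.0158
contact r mm [ 15.9 -26.2]
```

Call:
play_rows:
  increments: "1 0 0 0 1; 2 0 0 0 1; 3 0 0 0 1; 3 0 0 0 1; 2.9 0.8 0 0 1; 2.6 1.5 0 0 1; 2.1 2.1 0 0 1; 2.1 2.1 0 0 1"

```text
t: 20.1
tool_pos: [0.5596, -0.2271, 0.0353]
orientation: [-3.127, -0.303, -0.002]
force: [-1.3, 2.5, 5.5]
opening: 0.0162
gripper_force: 24.9
```

```bash
python3 st.py
```

```text
F tool [-0.74 -2.71 -5.52] T tool [ 0.586 -0.047 -0.003] p [ 559.59 -227.12   35.32] t 20.1 op 0.0162
contact r mm [ 17.5 -16.9]
```

Call:
play_rows:
  increments: "-0.6 0.5 0 0 1; -1.3 0.8 0 0 1; -2.1 0.9 0 0 1; -2.1 0.9 0 0 1; -2.9 0.8 0 0 1; -3.6 0.5 0 0 1; -4.2 0 0 0 1; -4.2 0 0 0 1"

```text
t: 20.9
tool_pos: [0.556, -0.2288, 0.0355]
orientation: [3.125, 0.303, 0.004]
force: [4.4, -0.1, 5.0]
opening: 0.0162
gripper_force: 24.9
```

Call:
play_rows:
  increments: "-0.5 -0.6 0 0 1; -0.8 -1.3 0 0 1; -0.9 -2.1 0 0 1; -0.9 -2.1 0 0 1; -0.8 -2.9 0 0 1; -0.5 -3.6 0 0 1; 0 -4.2 0 0 1; 0 -4.2 0 0 1"

```text
t: 21.7
tool_pos: [0.5541, -0.2255, 0.0352]
orientation: [3.125, 0.302, 0.001]
force: [-0.6, -3.4, 6.7]
opening: 0.0157
gripper_force: 24.9
```

Call:
play_rows:
  increments: "0.6 -0.5 0 0 1; 1.3 -0.8 0 0 1; 2.1 -0.9 0 0 1; 2.1 -0.9 0 0 1; 2.9 -0.8 0 0 1; 3.6 -0.5 0 0 1; 4.2 0 0 0 1; 4.2 0 0 0 1"

```text
t: 22.5
tool_pos: [0.5568, -0.2237, 0.0344]
orientation: [3.127, 0.302, -0.004]
force: [-5.4, -0.4, 8.0]
opening: 0.0157
gripper_force: 24.9
```

```bash
python3 st.py
```

```text
F tool [-5.43 -0.63 -8.03] T tool [ 0.129 -0.885 -0.04 ] p [ 556.78 -223.7    34.45] t 22.5 op 0.0157
contact r mm [16.9 -4.6]
```

No entry on the 3 mm ring: the force stays at 5–8 N and z at about 35 mm. I try a wider ring to allow for hole-position error and friction lag before ruling hole 1 out.

Call:
play_rows:
  increments: "1.1 -1.1 0 0 1; 1.1 -1.1 0 0 1; 2 0.2 0 0 1; 2 0.2 0 0 1; 2.4 1.7 0 0 1; 2.4 1.7 0 0 1; 2.2 3.3 0 0 1; 2.2 3.3 0 0 1; 1.6 4.7 0 0 1; 1.6 4.7 0 0 1; 0.5 5.8 0 0 1; 0.5 5.8 0 0 1; -0.9 6.4 0 0 1; -0.9 6.4 0 0 1; -2.5 6.6 0 0 1; -2.5 6.6 0 0 1; -4 6.2 0 0 1; -4 6.2 0 0 1; -5.3 5.3 0 0 1; -5.3 5.3 0 0 1"

```text
t: 24.5
tool_pos: [0.5549, -0.23, 0.0354]
orientation: [3.125, 0.303, 0.004]
force: [3.8, 0.8, 6.0]
opening: 0.0159
gripper_force: 24.9
```

Call:
play_rows:
  increments: "-0.9 -1.3 0 0 1; -0.9 -1.3 0 0 1; -1.3 -2.8 0 0 1; -1.3 -2.8 0 0 1; -1.1 -4.4 0 0 1; -1.1 -4.4 0 0 1; -0.5 -5.8 0 0 1; -0.5 -5.8 0 0 1; 0.6 -6.9 0 0 1; 0.6 -6.9 0 0 1; 2 -7.5 0 0 1; 2 -7.5 0 0 1; 3.6 -7.7 0 0 1; 3.6 -7.7 0 0 1; 5.1 -7.3 0 0 1; 5.1 -7.3 0 0 1; 6.4 -6.4 0 0 1; 6.4 -6.4 0 0 1"

```text
t: 26.3
tool_pos: [0.5576, -0.2223, 0.0344]
orientation: [-3.127, -0.303, 0.004]
force: [-4.9, -0.7, 9.0]
opening: 0.0157
gripper_force: 24.9
```

```bash
python3 st.py
```

```text
F tool [-4.97 -0.22 -9.01] T tool [ 0.239 -0.894  0.025] p [ 557.64 -222.29   34.39] t 26.3 op 0.0157
contact r mm [  5.6 -22.9]
```

Hole 1 does not take it. I lift and go over hole 2, re-checking the lid in the hand.

Call:
play_rows:
  increments: "0 0 -8 0 1; 0 0 -20 0 1; -1 -20 -25 0 1; -2 -50 -25 0 1; -2.5 -75 -25 0 1; -2.8 -84 -25 0 1; -2.8 -84 -25 0 1; -2.8 -84 -25 0 1; -2.8 -84 -25 0 1"

```text
t: 27.2
tool_pos: [0.5402, -0.1411, 0.0596]
orientation: [3.127, 0.302, 0.001]
force: [-0.2, 0.0, -1.5]
opening: 0.0156
gripper_force: 24.9
```

```bash
python3 st.py
cat > rim.py <<'E'
from h import *
from holes import holes
s=robot.read_state();c=robot.calibration("wrist");im=robot.read_camera("wrist");cv2.imwrite("pics/w10.png",im)
R=Ro.from_rotvec(s["orientation"]).as_matrix();hsv=cv2.cvtColor(im,cv2.COLOR_BGR2HSV);print("h",hsv[255,290],hsv[255,350],hsv[200,450])
k=((hsv[...,0]<=11)&(hsv[...,1]>130)&(hsv[...,2]>40)).astype(np.uint8);k=cv2.morphologyEx(k,cv2.MORPH_OPEN,np.ones((3,3)))
ct=max(cv2.findContours(k,cv2.RETR_EXTERNAL,cv2.CHAIN_APPROX_NONE)[0],key=cv2.contourArea);print(cv2.boundingRect(ct))
z=s["tool_pos"][2]+.0116;Q=np.array([onz(c,p[0],z) for p in ct]);Q=Q[[p[0][1]<280 for p in ct]];A=np.c_[2*Q[:,:2],np.ones(len(Q))];x=np.linalg.lstsq(A,(Q[:,:2]**2).sum(1),rcond=None)[0]
print("rim in tool",(R.T@(np.r_[x[:2],z]-s["tool_pos"])).round(4),2*np.sqrt(x[2]+x[0]**2+x[1]**2))
h,cor=holes(im,c);print(h.round(4),cor.round(4)); print(inc([0.5394,-.1397,.038],11.1))
E
python3 rim.py
```

```text
F tool [-0.18 -0.08  1.48] T tool [0.019 0.058 0.045] p [ 540.24 -141.09   59.56] t 27.2 op 0.0156
contact r mm [-189.6   58.9]
h [ 10 155 164] [ 10 154 227] [ 13 150 207]
(252, 229, 142, 138)
rim in tool [ 0.001  -0.0005 -0.0116] 0.06228866981589288
[[ 0.5596 -0.2223  0.0303]
 [ 0.5249 -0.0537  0.041 ]] [[ 0.6154 -0.2708]
 [ 0.519  -0.2896]
 [ 0.4819 -0.1586]
 [ 0.4623 -0.0081]
 [ 0.5573  0.012 ]
 [ 0.5723 -0.0392]]
(array([-0.5, -1.5, 21.5]), np.float64(-0.1), np.float64(11.0))
```

Call:
play_rows:
  increments: "-0.5 -1.4 8 0 1; -0.5 -1.4 15 0 1; -0.5 -1.4 20 0 1; -0.5 -1.4 22 0 1; -0.5 -1.4 23.5 0 1; -0.5 -1.4 25 0 1; -0.5 -1.4 25 0 1; -0.5 -1.4 25 0 1"

```text
t: 28.05
tool_pos: [0.5392, -0.1388, 0.0351]
orientation: [3.127, 0.303, 0.0]
force: [-4.1, 0.7, 5.7]
opening: 0.016
gripper_force: 24.9
```

```bash
python3 st.py
```

```text
F tool [-3.87 -1.48 -5.69] T tool [ 0.312 -0.76   0.022] p [ 539.24 -138.84   35.1 ] t 28.05 op 0.016
contact r mm [-2.4 -9.9]
```

Call:
play_rows:
  increments: "1.1 0.2 0 0 1; 2.2 0.4 0 0 1; 3.3 0.6 0 0 1; 3.3 0.6 0 0 1; 3 1.9 0 0 1; 3 1.9 0 0 1; 2.3 2.9 0 0 1; 2.3 2.9 0 0 1"

```text
t: 28.85
tool_pos: [0.5432, -0.1409, 0.0355]
orientation: [3.127, 0.303, 0.004]
force: [-1.1, 2.2, 5.3]
opening: 0.0159
gripper_force: 24.9
```

```bash
python3 st.py
```

```text
F tool [-0.65 -2.35 -5.26] T tool [ 0.486  0.005 -0.018] p [ 543.2  -140.93   35.54] t 28.85 op 0.0159
contact r mm [ 23.8 -12.5]
```

Call:
play_rows:
  increments: "-1 0.7 0 0 1; -1 0.7 0 0 1; -2.3 1 0 0 1; -2.3 1 0 0 1; -3.6 0.7 0 0 1; -3.6 0.7 0 0 1; -4.6 0 0 0 1; -4.6 0 0 0 1"

```text
t: 29.65
tool_pos: [0.5388, -0.1428, 0.0354]
orientation: [3.125, 0.303, 0.004]
force: [4.2, -0.3, 5.8]
opening: 0.0155
gripper_force: 24.9
```

```bash
python3 st.py
```

```text
F tool [ 4.12  1.07 -5.75] T tool [-0.267  0.625 -0.053] p [ 538.81 -142.8    35.39] t 29.65 op 0.0155
contact r mm [-18.9   5.4]
```

Call:
play_rows:
  increments: "-0.7 -1 0 0 1; -0.7 -1 0 0 1; -1 -2.3 0 0 1; -1 -2.3 0 0 1; -0.7 -3.6 0 0 1; -0.7 -3.6 0 0 1; 0 -4.6 0 0 1; 0 -4.6 0 0 1"

```text
t: 30.45
tool_pos: [0.537, -0.1389, 0.035]
orientation: [3.125, 0.302, 0.001]
force: [-0.3, -3.0, 5.2]
opening: 0.0157
gripper_force: 24.9
```

```bash
python3 st.py
```

```text
F tool [-0.91  2.91 -5.17] T tool [-0.761 -0.077 -0.005] p [ 536.97 -138.87   35.01] t 30.45 op 0.0157
contact r mm [18.8 30.9]
```

Call:
play_rows:
  increments: "1 -0.7 0 0 1; 1 -0.7 0 0 1; 2.3 -1 0 0 1; 2.3 -1 0 0 1; 3.6 -0.7 0 0 1; 3.6 -0.7 0 0 1; 4.6 0 0 0 1; 4.6 0 0 0 1"

```text
t: 31.25
tool_pos: [0.5399, -0.1371, 0.0343]
orientation: [3.127, 0.303, -0.004]
force: [-5.6, -0.5, 9.0]
opening: 0.016
gripper_force: 24.9
```

```bash
python3 st.py
```

```text
F tool [-5.62 -0.6  -8.99] T tool [ 0.152 -0.933  0.04 ] p [ 539.91 -137.15   34.31] t 31.25 op 0.016
contact r mm [13.9 -7. ]
```

Call:
play_rows:
  increments: "1.1 -1.1 0 0 1; 1.1 -1.1 0 0 1; 2 0.2 0 0 1; 2 0.2 0 0 1; 2.4 1.7 0 0 1; 2.4 1.7 0 0 1; 2.2 3.3 0 0 1; 2.2 3.3 0 0 1; 1.6 4.7 0 0 1; 1.6 4.7 0 0 1"

```text
t: 32.25
tool_pos: [0.5434, -0.1405, 0.0346]
orientation: [-3.126, -0.303, 0.0]
force: [-1.3, 4.0, 7.7]
opening: 0.0159
gripper_force: 24.9
```

```bash
python3 st.py
```

```text
F tool [-0.55 -4.21 -7.72] T tool [ 0.756 -0.03  -0.075] p [ 543.4  -140.51   34.64] t 32.25 op 0.0159
contact r mm [10.8  0.1]
```

Call:
play_rows:
  increments: "-1.1 1.1 0 0 1; -1.1 1.1 0 0 1; -2.5 1.7 0 0 1; -2.5 1.7 0 0 1; -4.1 1.9 0 0 1; -4.1 1.9 0 0 1; -5.6 1.5 0 0 1; -5.6 1.5 0 0 1; -6.9 0.6 0 0 1; -6.9 0.6 0 0 1"

```text
t: 33.25
tool_pos: [0.5382, -0.1436, 0.0354]
orientation: [3.125, 0.303, 0.004]
force: [4.0, -0.3, 5.5]
opening: 0.0158
gripper_force: 24.9
```

Call:
play_rows:
  increments: "-0.9 -1.3 0 0 1; -0.9 -1.3 0 0 1; -1.3 -2.8 0 0 1; -1.3 -2.8 0 0 1; -1.1 -4.4 0 0 1; -1.1 -4.4 0 0 1; -0.5 -5.8 0 0 1; -0.5 -5.8 0 0 1; 0.6 -6.9 0 0 1; 0.6 -6.9 0 0 1; 2 -7.5 0 0 1; 2 -7.5 0 0 1; 3.6 -7.7 0 0 1; 3.6 -7.7 0 0 1; 5.1 -7.3 0 0 1; 5.1 -7.3 0 0 1; 6.4 -6.4 0 0 1; 6.4 -6.4 0 0 1"

```text
t: 35.05
tool_pos: [0.5408, -0.1357, 0.0343]
orientation: [-3.127, -0.303, 0.004]
force: [-4.7, 0.5, 8.2]
opening: 0.0156
gripper_force: 24.9
```

```bash
python3 st.py
```

```text
F tool [-4.57 -1.4  -8.15] T tool [ 0.216 -0.878  0.029] p [ 540.76 -135.73   34.31] t 35.05 op 0.0156
contact r mm [-0.4  1.7]
```

Hole 2 doesn't take it either. On to hole 3, where I will check by play that the fit is tight.

Call:
play_rows:
  increments: "0 0 -8 0 1; -1 -5 -15 0 1; -2 -30 -15 0 1; -2.5 -60 -15 0 1; -2.5 -80 -15 0 1; -2.5 -84 -15 0 1; -2.5 -84 -15 0 1; -2.5 -84 -15 0 1"

```text
t: 35.85
tool_pos: [0.5235, -0.054, 0.0495]
orientation: [3.126, 0.303, 0.0]
force: [-0.1, -0.1, -1.1]
opening: 0.0159
gripper_force: 24.9
```

```bash
python3 st.py;  python3 - <<'E'
from h import *
print(inc([0.5230,-.0538,.038],11.1))
E
```

```text
F tool [-0.14  0.09  1.09] T tool [ 0.025  0.014 -0.031] p [523.52 -53.98  49.46] t 35.85 op 0.0159
contact r mm [-317.   379.4]
(array([-0.5, -0.3, 11.5]), np.float64(-0.0), np.float64(11.1))
```

Call:
play_rows:
  increments: "-0.5 0 5 0 1; -0.5 0 10 0 1; -0.5 0 12 0 1; -0.5 0 13.5 0 1; -0.5 0 15 0 1; -0.5 0 15 0 1; -0.5 0 15 0 1"

```text
t: 36.55
tool_pos: [0.5228, -0.0539, 0.0349]
orientation: [3.127, 0.303, -0.001]
force: [-4.8, -1.8, 6.6]
opening: 0.0157
gripper_force: 24.9
```

```bash
python3 st.py
```

```text
F tool [-5.02  0.84 -6.58] T tool [-0.135 -0.953  0.041] p [522.84 -53.92  34.9 ] t 36.55 op 0.0157
contact r mm [ 0.6 -7. ]
```

It isn't in at the centre (a smaller spigot would have dropped through here), which supports 45 mm. The mouth pushes the lid toward -x, so I follow that.

Call:
play_rows:
  increments: "-0.8 0 0 0 1; -1.6 0 0 0 1; -2.4 0 0 0 1; -3.2 0 0 0 1; -3.2 0 0 0 1; -3.2 0 0 0 1"

```text
t: 37.15
tool_pos: [0.5208, -0.0543, 0.0351]
orientation: [3.126, 0.303, 0.003]
force: [3.9, -0.4, 3.7]
opening: 0.0156
gripper_force: 25.0
```

```bash
python3 st.py
```

```text
F tool [ 3.71  1.17 -3.74] T tool [-0.322  0.895 -0.028] p [520.83 -54.31  35.07] t 37.15 op 0.0156
contact r mm [47.9 15.8]
```

Call:
play_rows:
  increments: "0.5 0.5 0.5 0 1; 0.5 1 1.5 0 1; 0.5 1.5 2 0 1; 0.5 1.5 2 0 1; 0.5 1.5 2 0 1"

```text
t: 37.65
tool_pos: [0.521, -0.0545, 0.033]
orientation: [-3.126, -0.303, -0.001]
force: [0.8, 5.4, 10.3]
opening: 0.0158
gripper_force: 25.0
```

```bash
python3 st.py
```

```text
F tool [  1.78  -5.16 -10.31] T tool [ 0.787  0.502 -0.124] p [520.96 -54.55  33.01] t 37.65 op 0.0158
contact r mm [16.8 13.2]
```

Call:
play_rows:
  increments: "-0.5 -1.5 -1 0 1; -0.5 -1.5 -1 0 1; -0.3 -2.4 -1 0 1; -0.3 -2.4 -1 0 1; 0.1 -3.2 -1 0 1; 0.1 -3.2 -1 0 1"

```text
t: 38.25
tool_pos: [0.5199, -0.0528, 0.0336]
orientation: [3.126, 0.303, -0.001]
force: [-1.9, 1.8, 4.9]
opening: 0.0156
gripper_force: 25.0
```

```bash
python3 st.py
```

```text
F tool [-1.53 -2.12 -4.87] T tool [ 0.151 -0.159  0.068] p [519.92 -52.79  33.61] t 38.25 op 0.0156
contact r mm [25.5 37.3]
```

It has dropped about 2 mm relative to the mouth, so it is starting to enter. I nudge along the push direction and ease down.

Call:
play_rows:
  increments: "-0.3 -0.5 0 0 1; -0.5 -1 1 0 1; -0.5 -1 2 0 1; -0.5 -1 3 0 1; -0.5 -1 3 0 1; -0.5 -1 3 0 1"

```text
t: 38.85
tool_pos: [0.5192, -0.0514, 0.0301]
orientation: [-3.127, -0.303, 0.001]
force: [-1.1, -0.0, -1.9]
opening: 0.0155
gripper_force: 25.0
```

```bash
python3 st.py
```

```text
F tool [-1.06 -0.2   1.91] T tool [-0.011 -0.021 -0.042] p [519.15 -51.44  30.13] t 38.85 op 0.0155
contact r mm [-194.8  -17.8]
```

It's in: no contact force, 7 mm below the mouth. I check the play to be sure this is the tight fit and not a smaller spigot in the big hole.

Call:
play_rows:
  increments: "0 1.5 0 0 1; 0 3 0 0 1; 0 4 0 0 1; 0 4 0 0 1; 0 4 0 0 1"

```text
t: 39.35
tool_pos: [0.5193, -0.0531, 0.03]
orientation: [-3.123, -0.303, 0.002]
force: [-2.7, 9.5, 1.7]
opening: 0.0158
gripper_force: 25.0
```

Call:
play_rows:
  increments: "0 -2 0 0 1; 0 -4 0 0 1; 0 -6 0 0 1; 0 -8 0 0 1; 0 -8 0 0 1; 0 -8 0 0 1"

```text
t: 39.95
tool_pos: [0.5191, -0.0503, 0.0308]
orientation: [3.123, 0.302, 0.001]
force: [0.2, -9.5, -2.7]
opening: 0.0159
gripper_force: 25.0
```

```bash
python3 st.py
```

```text
F tool [-1.62  9.34  2.77] T tool [-2.183 -0.49   0.091] p [519.11 -50.27  30.76] t 39.95 op 0.0159
contact r mm [  89.2 -218. ]
```

The play is only about 2.8 mm with arm compliance, against 7 mm for a 40 mm spigot, so this is the 45 mm lid. I centre and lower it home.

Call:
play_rows:
  increments: "0 2 0 0 1; 0 4.2 0 0 1; 0 4.2 1.5 0 1; 0 4.2 3 0 1; 0 4.2 4.5 0 1; 0 4.2 6 0 1; 0 4.2 6.5 0 1; 0 4.2 6.5 0 1; 0 4.2 6.5 0 1"

```text
t: 40.85
tool_pos: [0.5195, -0.0515, 0.0241]
orientation: [-3.127, -0.303, -0.0]
force: [-2.6, 1.5, 5.0]
opening: 0.016
gripper_force: 25.0
```

```bash
python3 st.py
```

```text
F tool [-2.29 -1.95 -4.96] T tool [ 0.33  -0.65  -0.032] p [519.52 -51.53  24.1 ] t 40.85 op 0.016
contact r mm [-34.4   0.9]
```

The rim is on the board (contact at z≈25.5 as expected). I ease off, release, and rise straight up.

Call:
play_rows:
  increments: "0 0 -0.7 0 1; 0 0 -1.2 0 1; 0 0 -1.2 0 0.4; 0 0 -1.2 0 0.2; 0 0 -1.2 0 0; 0 0 -1.2 0 -0.1; 0 0 -1.2 0 -0.1; 0 0 -1.2 0 -0.1; 0 0 -5 0 -0.1; 0 0 -15 0 -0.1; 0 0 -35 0 -0.1; 0 0 -60 0 -0.1; 0 0 -100 0 -0.1; 0 0 -140 0 -0.1; 0 0 -170 0 -0.1; 0 0 -170 0 -0.1; 0 0 -170 0 -0.1"

```text
t: 42.55
tool_pos: [0.5201, -0.0518, 0.1953]
orientation: [3.126, 0.303, 0.004]
force: [-1.8, -0.0, -1.0]
opening: 0.0508
gripper_force: 0.0
```

```bash
python3 st.py
python3 - <<'E'
from h import *
s=robot.read_state();im=robot.read_camera("wrist");c=robot.calibration("wrist")
print([(np.round(d["centre"],4).tolist(),round(d["conf"],2)) for d in robot.landmark_of("wrist","lid_p")[:4]])
u=proj("wrist",[.5205,-.0515,.045],c)[0]
cv2.imwrite("pics/fin.png",cv2.resize(cv2.getRectSubPix(im,(260,200),tuple(map(float,u))),(780,600),interpolation=cv2.INTER_CUBIC))
E
```

```text
F tool [-1.76 -0.3   0.95] T tool [ 0.032 -0.004  0.047] p [520.11 -51.8  195.32] t 42.55 op 0.0508
contact r mm [-6517.1    94.5]
[([0.5164, -0.0518, 0.0204], 0.57)]
```

View pics/fin.png

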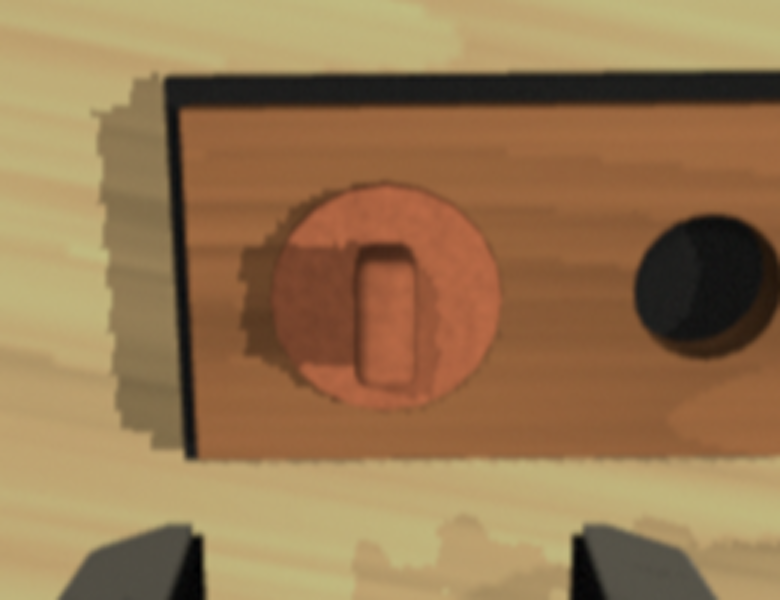

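The picture shows the lid seated flat over hole 3 with its rim centred at about (387,295) of the crop, hole 2 empty beside it, and the gripper clear. The landmark's z of 0.0204 agrees with fully home at 0.020, so I hand in.

```bash
python3 -c "
from plant import robot
print(robot.close_job())"
```

```text
the job is handed in; nothing more can be done
None
```

The lid from the white bat would not enter hole 1 or hole 2 but entered hole 3, so it is the 45 mm size; I left it there fully home and released, and handed the job in at about 43 s.

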